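Make up two test kits at the materials-testing press

ROBOT

A 6-joint arm with a two-finger parallel gripper is mounted at the origin on the work surface. World frame = base frame: x ahead of the robot, y to its left, z up, the work surface at z = 0. Lengths are in mm, angles in rad, forces in N, time in s.
With the tool pointing down it reaches from about 275 to 750 mm from the base axis. Payload 10.2 kg.
Tool frame: the origin (TCP) lies at the centre of the arm's flange, where the gripper is bolted on; the fingertips stand 173 mm ahead of it and the grasp point (between the pads) lies 155 mm ahead of it; z points along the fingers, y is the line along which they close (so a half turn about z gives the same grasp; the last joint's range is limited). The gripper opens to 85 mm and grips with 20 to 120 N. Pads are 22 mm wide; open, the fingers measure 114 mm over their backs; the gripper's body (76 mm by 85 mm) begins 54 mm behind the grasp point. The pads swing forward as they close: fully open they stand 13 mm farther back than shut.
Start: joints at [-1.491, 0.313, 1.498, -0, 1.331, -0.223], TCP at [156.539, -501.127, 404.694] pointing down, gripper open.
Joint ranges: [-2.94, 2.94], [-0.97, 2.17], [0.19, 2.56], [-1.23, 4.37], [0.02, 3.11], [-2.88, 2.88]. Speed limits (rad/s): [2.39, 2.39, 3.01, 3.14, 3.14, 3.14].

INTERFACE

Orientations are given as a unit quaternion [w, x, y, z].
In Python, from rig import status, capture, camera_info, ticket gives the robot as it stands.
- The arm moves only by the shell command python3 -m crank 'ROWS' [FORCE]. ROWS is JSON, a list of rows, each a list of 7 numbers: the shift along the tool's x, y, z as a fraction of full scale, then the turn, a rotation vector about the tool's x, y, z as a fraction of full scale, then the closure, from 0 (fully open) to 1 (shut). A call has 1 to 12 rows; each row is the pose to reach, as a shift and turn from the pose commanded when the call began, along the tool's axes at that moment; what a row does not reach only later rows make up. Full scale, the value 1, is 0.1 m for a shift and 45 degrees for a turn. A row lasts 1/10 s, in which the tool goes at most 50 mm and 8.59 degrees, less where a joint would pass 70% of its speed; a pose out of reach is approached as far as the arm can. A call with a number of a shift or a turn outside -1 to 1 is refused whole. A call with a gripper value outside its range is refused whole. The fingers move at their own pace and stop on an object; FORCE is the grip in N (left out, the last holds). Time passes only in rows, so rows that repeat a pose let the fingers close. It gives the time, the measured TCP pose, the force, the opening and the grip force at its end, in the units of the state.
- status.sense(): the state, without advancing time (a new reading comes with each control period).
- capture(name): name is "scene" or "top"; returns (picture, depth): 400x640x3 uint8, red, green, blue; 400x640 float32, mm along the optical axis (not along the pixel's ray), 0 where there is no reading.
- camera_info(name): a dict with "K" (3x3 intrinsics, pixels), "D" ([k1, k2, p1, p2, k3] as OpenCV has them; the pictures are not rectified), "camera_from_world" (4x4, takes a point from world to camera coordinates). Camera axes: x right, y up, looking along -z (the intrinsics and any distortion apply to the point x, -y, -z); pixel columns grow to the right and rows downward; lengths in mm; the calibration is good to about 2 mm. A picture is of the moment at which its call begins. camera_info takes no time and is no camera call.
- ticket.finish_job(): hands the job in; it is judged then, once.
The state is a dict: "time_s": time; "joints": joint angles; "dq": joint speeds; "tau": joint torques, N m; "eef_pos": TCP position; "ee_rot": TCP orientation; "force": force on the tool from outside, world axes, zero at the start; "wrist_torque": the same for the moment, N m; "grip_width": opening from 0.0 (shut) to 1.0 (fully open); "grip_force": force on a finger pad.
Only numpy, scipy, OpenCV 4.12 (cv2) and the standard library are available. Lean on these libraries where they do the work, as an engineer would, in place of code of your own. Each camera call takes 0.05 s, during which the arm holds its last target. There are 200 camera calls.

TASK

Make up two test kits from the loose parts in the middle of the bench: the tall core and the flanged steel loading cap go in the two-pocket tray, and the short core goes in the middle pocket of the three-pocket tray with the round steel sleeve and the hexagonal nut in the pockets on either side of it. Stand each part upright on the floor of a pocket of its own and let go of it. Leave the tub, the wrench and the screwdriver where they are.

Things in the scene. Friction and masses are not known exactly. Their poses are not given: they have to be found in the camera images.
- tall_core: Tall grey concrete test core, a solid cylinder 40 mm in diameter and 80 mm high. Stands upright and loose on the bench at the start. Origin: centre of its underside; z up along its axis.
- short_core: Short grey concrete test core, a solid cylinder 40 mm in diameter and 45 mm high. Stands upright and loose on the bench at the start. Origin: centre of its underside; z up along its axis.
- sleeve: Plain steel sleeve (short open tube), 50 mm outer and 38 mm inner diameter, 45 mm high. Stands upright and loose on the bench at the start. Origin: centre of its underside; z up along its axis.
- cap: Steel loading cap: a round flange 48 mm in diameter and 15 mm thick at the bottom, with a round stem 24 mm in diameter rising 30 mm from it (45 mm high in all), to be gripped by the stem. Flange down at the start and in the tray. Stands upright and loose on the bench at the start. Origin: centre of its underside; z up along its axis.
- nut: Long hexagonal steel coupling nut, 36 mm across flats (41.6 mm across corners), 45 mm high; a black disc on top marks the bore. Two of its flats face its own +x and -x, the others follow at 60 degree steps. Stands upright and loose on the bench at the start. Origin: centre of its underside; z up along its axis.
- tray2: White open plastic tray fixed flat on the bench, 152 mm long (its x), 78 mm wide (its y), only 14 mm high; floor, walls and dividers 4 mm thick. Two square pockets in a row along x, 70 x 70 mm inside, centres at x = -37 and +37 mm, y = 0. Origin: centre of its underside, on the bench. Its long side points away from the robot within about 20 degrees; left or right of the stock.
- tray3: White open plastic tray fixed flat on the bench, 226 mm long (its x), 78 mm wide (its y), only 14 mm high; floor, walls and dividers 4 mm thick. Three square pockets in a row along x, 70 x 70 mm inside, centres at x = -74, 0 and +74 mm, y = 0. Origin: centre of its underside, on the bench. Its long side points away from the robot within about 20 degrees; left or right of the stock.
- tub: Bystander: closed translucent-white tub with a yellow lid, 91 x 121 mm, 69 mm high, at the far side of the bench. Origin: centre of its underside.
- wrench: Bystander: steel wrench lying at the far side of the bench. Origin: about the middle of its underside; x along its length.
- screwdriver: Bystander: screwdriver lying at the far side of the bench. Origin: about the middle of its underside; x along its length.
Not all that is in view belongs to the job. What is shaped like the sleeve but orange or red is not meant. What is shaped like the tall_core but turquoise is not meant.

How it is judged (in metres and radians):
At the end, for the whole second after the job is handed in: Tall core and cap each in a pocket of the two-pocket tray; short core in the middle of the three-pocket tray, sleeve and nut in its ends. Each within 18 mm of its pocket centre along and across the tray, underside less than 8 mm above the tray underside, upright within 0.12 rad, at rest ((x of tall_core in the frame of tray2 between -0.055 and -0.019 m or x of tall_core in the frame of tray2 between 0.019 and 0.055 m) and y of tall_core in the frame of tray2 between -0.018 and 0.018 m and z of each of tall_core, cap in the frame of tray2 below 0.008 m and angle between each of tall_core, cap, short_core, sleeve, nut's own z axis and vertical below 0.12 rad and linear speed of each of tall_core, cap, short_core, sleeve, nut below 0.02 m/s and angular speed of each of tall_core, cap, short_core, sleeve, nut below 0.2 rad/s and (x of cap in the frame of tray2 between -0.055 and -0.019 m or x of cap in the frame of tray2 between 0.019 and 0.055 m) and y of cap in the frame of tray2 between -0.018 and 0.018 m and x of short_core in the frame of tray3 between -0.018 and 0.018 m and y of short_core in the frame of tray3 between -0.018 and 0.018 m and z of each of short_core, sleeve, nut in the frame of tray3 below 0.008 m and (x of sleeve in the frame of tray3 between -0.092 and -0.056 m or x of sleeve in the frame of tray3 between 0.056 and 0.092 m) and y of sleeve in the frame of tray3 between -0.018 and 0.018 m and (x of nut in the frame of tray3 between -0.092 and -0.056 m or x of nut in the frame of tray3 between 0.056 and 0.092 m) and y of nut in the frame of tray3 between -0.018 and 0.018 m); the robot touches nothing.
It fails at once if the tub is pushed more than 25 mm from its place (distance of tub from where it was at the start of the episode above 0.025 m).
It fails at once if the wrench is pushed more than 25 mm from its place (distance of wrench from where it was at the start of the episode above 0.025 m).
It fails at once if the screwdriver is pushed more than 25 mm from its place (distance of screwdriver from where it was at the start of the episode above 0.025 m).
It also fails if it takes over 112 s, if anything falls off the work surface, if the arm or the gripper's body presses on something with over 40 N, if the wrist force passes 120 N, or if a joint passes its speed limit or range.

## Working session

There is one attempt and no reset: what is moved stays moved. The work goes in short steps, Python scripts to look and compute and a shell command to move; the robot and the scene stay as the last step left them, time stands still between calls to the robot, and variables do not carry over. Pictures are saved under pics/ and viewed, at most 14 in all, crops included, and the job is handed in when it is done.

```bash
ls; mkdir -p pics
python3 - <<'E'
from rig import status,capture,camera_info
import cv2,numpy as np
print(status.sense())
for n in("scene","top"):
    p,d=capture(n); cv2.imwrite(f"pics/{n}0.png",p[:,:,::-1]); np.savez(f"{n}0.npz",p=p,d=d)
    print(n,camera_info(n))
E
```

```text
pics
{'time_s': 0.0, 'joints': array([-1.49140511e+00,  3.13451903e-01,  1.49849094e+00, -1.74612836e-05,
        1.33099034e+00, -2.23402190e-01]), 'dq': array([-5.38263444e-05,  1.23097162e-03, -1.90505364e-03,  5.13924680e-05,
        1.40058582e-03,  2.41142118e-03]), 'tau': array([ 1.39280863e-03, -4.12263143e+01, -2.59742725e+01, -1.02391359e-04,
        4.13861009e-03,  5.63182700e-08]), 'eef_pos': array([ 156.53052077, -501.07109105,  404.11367438]), 'ee_rot': array([-6.69136360e-04,  9.88560857e-01,  1.50821026e-01,  3.97634894e-05]), 'force': array([0.6220856 , 0.75171429, 0.4237975 ]), 'wrist_torque': array([ 0.01612459, -0.03657934, -0.00035143]), 'grip_force': 0.0, 'grip_width': 0.9987594201190552}
scene {'K': array([[458.92410446,   0.        , 313.45169321],
       [  0.        , 458.92410446, 200.13838907],
       [  0.        ,   0.        ,   1.        ]]), 'D': array([-0.13517415,  0.        ,  0.        ,  0.        ,  0.        ]), 'camera_from_world': array([[-7.84619511e-01,  6.19904093e-01,  9.54664022e-03,
         4.61555749e+02],
       [-4.74028209e-01, -6.09765040e-01,  6.35203789e-01,
         2.69903009e+02],
       [ 3.99586636e-01,  4.93867910e-01,  7.72285574e-01,
        -1.20822860e+03],
       [ 0.00000000e+00,  0.00000000e+00,  0.00000000e+00,
         1.00000000e+00]])}
top {'K': array([[500.89591238,   0.        , 322.10149113],
       [  0.        , 500.89591238, 197.59036169],
       [  0.        ,   0.        ,   1.        ]]), 'D': array([-0.12048196,  0.        ,  0.        ,  0.        ,  0.        ]), 'camera_from_world': array([[ 2.30626197e-02, -9.99734021e-01,  5.49311867e-05,
        -2.98779818e+01],
       [ 9.80507022e-01,  2.26298009e-02,  1.95176515e-01,
        -6.26295631e+02],
       [-1.95125845e-01, -4.44742132e-03,  9.80768130e-01,
        -1.20462477e+03],
       [ 0.00000000e+00,  0.00000000e+00,  0.00000000e+00,
         1.00000000e+00]])}
```

View pics/scene0.png

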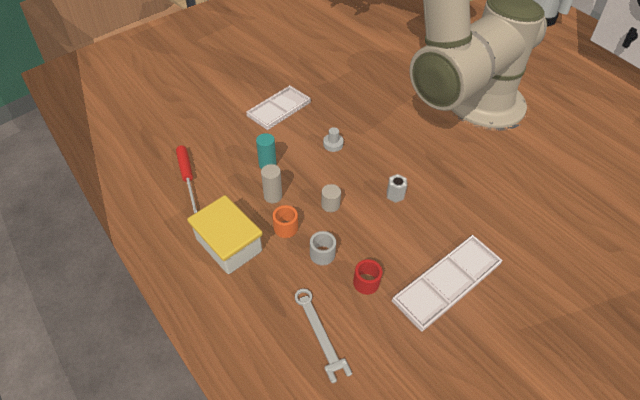

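View pics/top0.png

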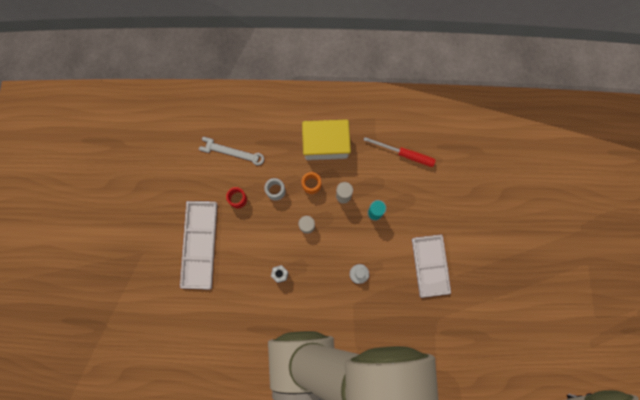

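Top view: candidates are tall core (345,192) vs turquoise (377,210); sleeve, grey (275,189) vs orange (312,182) and red (237,197); short core (307,224); cap (360,274); nut (280,274). Tray3 is at (199,246) and tray2 at (432,266). By the description I take the grey ones; next is a close crop to check that, plus measurement in both views.

```bash
cat > meas.py <<'E'
import numpy as np,cv2
from rig import camera_info
CI={n:camera_info(n) for n in("scene","top")}
def ray(n,uv):
    c=CI[n]; x=cv2.undistortPoints(np.array(uv,float).reshape(-1,1,2),c["K"],c["D"]).reshape(-1,2)
    R=c["camera_from_world"][:3,:3]; t=c["camera_from_world"][:3,3]
    d=np.c_[x[:,0],-x[:,1],-np.ones(len(x))]
    return -R.T@t, d@R            # origin, directions (unit depth)
def on_plane(n,uv,z):
    o,d=ray(n,uv); return o+d*((z-o[2])/d[:,2])[:,None]
def cloud(n,d):
    v,u=np.mgrid[:400,:640]; o,r=ray(n,np.c_[u.ravel(),v.ravel()])
    P=o+r*d.reshape(-1,1); P[d.ravel()==0]=np.nan
    return P.reshape(400,640,3)
def tri(a,b):
    (o1,d1),(o2,d2)=ray("top",[a]),ray("scene",[b]); A=np.c_[d1[0],-d2[0]]
    s,_,_,_=np.linalg.lstsq(A,o2-o1,rcond=None); p=o1+s[0]*d1[0];q=o2+s[1]*d2[0]
    return (p+q)/2,np.linalg.norm(p-q)
E
python3 - <<'E'
from meas import *
S={"tall":((345,192),(272,185)),"short":((307,224),(331,198)),"sleeve":((275,189),(322,248)),"cap":((360,274),(333,140)),"nut":((280,274),(397,188))}
I={n:np.load(n+"0.npz") for n in CI}
for k,s in S.items():
    top={}
    for n,uv in zip(("top","scene"),s):
        P=cloud(n,I[n]["d"]); u,v=uv
        m=np.zeros((400,640),bool); m[v-26:v+27,u-22:u+23]=1
        hsv=cv2.cvtColor(I[n]["p"],cv2.COLOR_RGB2HSV); z=P[:,:,2]
        m&=(z>6)&(hsv[:,:,1]<90)
        _,lab=cv2.connectedComponents(m.astype(np.uint8)); 
        ids=lab[v-4:v+5,u-4:u+5]; ids=ids[ids>0]; 
        l=np.bincount(ids).argmax() if len(ids) else 0
        m=lab==l; h=np.percentile(z[m],95); t=m&(z>h-5)
        Q=P[t]; c,r=cv2.minEnclosingCircle(Q[:,:2].astype(np.float32))
        vv,uu=np.nonzero(t); top[n]=cv2.minEnclosingCircle(np.c_[uu,vv].astype(np.float32))[0]
        print(k,n,"npx",m.sum(),t.sum(),"h %.1f"%h,"mean",Q.mean(0).round(1),"circ",np.round(c,1),round(r,1))
    p,e=tri(top["top"],top["scene"]); print("   tri",p.round(1),round(e,1))
for k,uv in {"tray3":((199,246),(448,282)),"tray2":((432,266),(279,107))}.items():
    for n,(u,v) in zip(("top","scene"),uv):
        P=cloud(n,I[n]["d"]); hsv=cv2.cvtColor(I[n]["p"],cv2.COLOR_RGB2HSV)
        m=((hsv[:,:,1]<60)&(hsv[:,:,2]>140)).astype(np.uint8); m=cv2.morphologyEx(m,cv2.MORPH_CLOSE,np.ones((5,5)))
        _,lab=cv2.connectedComponents(m); m=lab==np.bincount(lab[v-6:v+7,u-6:u+7].ravel()).argmax()
        Q=P[m]; Q=Q[np.isfinite(Q[:,2])]
        c,_=cv2.findContours(m.astype(np.uint8),0,cv2.CHAIN_APPROX_NONE)
        W=on_plane(n,c[0].reshape(-1,2),12.)[:,:2].astype(np.float32)
        print(k,n,m.sum(),"z pct",np.percentile(Q[:,2],[2,30,50,80,98]).round(1),"rect@12",cv2.minAreaRect(W))
crop=I["top"]["p"][160:300,170:460,::-1]; crop2=I["scene"]["p"][110:310,230:430,::-1]
a=cv2.resize(crop,(780,376),interpolation=cv2.INTER_CUBIC); cv2.imwrite("pics/c1.png",a)
E
```

```text
tall top npx 266 147 h 82.2 mean [645.3 -71.9  79.9] circ [645.3 -72.1] 19.9
tall scene npx 672 237 h 81.8 mean [645.2 -69.6  80.3] circ [644.5 -72.1] 21.9
   tri [644.8 -71.1  77.8] 1.6
short top npx 215 125 h 47.7 mean [561.8  21.5  45.4] circ [562.7  22.2] 19.7
short scene npx 444 231 h 47.0 mean [563.   24.7  45.4] circ [561.7  23.8] 21.4
   tri [562.2  23.   44.7] 1.5
sleeve top npx 221 94 h 46.9 mean [655.  110.1  44.7] circ [654.5 108.6] 24.7
sleeve scene npx 662 229 h 46.1 mean [654.3 110.3  44.5] circ [653.4 109.7] 25.8
   tri [654.1 109.2  43.1] 1.0
cap top npx 262 54 h 47.0 mean [ 440.3 -113.3   45.4] circ [ 440.5 -112.9] 11.5
cap scene npx 338 68 h 46.5 mean [ 440.3 -113.4   45.4] circ [ 441.2 -113.8] 13.9
   tri [ 440.6 -113.    45.9] 0.2
nut top npx 199 123 h 47.7 mean [434.8  87.4  45.2] circ [435.   88.4] 19.6
nut scene npx 404 189 h 47.7 mean [435.1  89.3  45.9] circ [434.2  88.6] 20.2
   tri [434.4  88.9  46.1] 1.2
tray3 top 2616 z pct [-2.7  2.1  3.7  7.9 15.7] rect@12 ((506.43560791015625, 305.409912109375), (80.091064453125, 228.397216796875), 89.80132293701172)
tray3 scene 4571 z pct [ 1.7  4.5  5.5 10.2 15.9] rect@12 ((505.92840576171875, 304.91656494140625), (81.25717163085938, 233.14187622070312), 89.69766998291016)
tray2 top 1835 z pct [-2.5  1.9  3.5  7.6 15.2] rect@12 ((465.6568603515625, -300.18157958984375), (152.83786010742188, 81.01151275634766), 7.835104942321777)
tray2 scene 1412 z pct [ 1.6  5.3  6.6 12.3 16.7] rect@12 ((464.9598693847656, -299.0722351074219), (162.4359588623047, 90.57352447509766), 7.799144744873047)
```

View pics/c1.png

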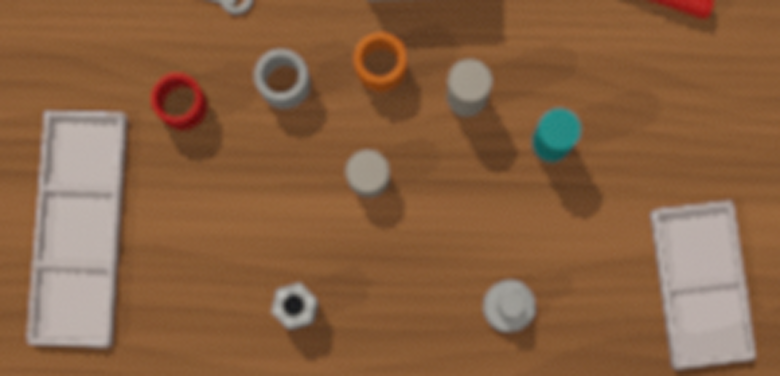

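The crop confirms the grey core (470,88), the steel sleeve (282,78), the short core (368,172), the hex nut (294,306) and the stemmed cap (510,305). The orange, red and turquoise parts are the decoys. Next I measure the nut's yaw and the obstacles, and start toward the cap.

```bash
cat > go.py <<'E'
# how far to go: python3 go.py x y z yaw(deg of tool x); prints shift/turn as fractions in tool axes
import sys,numpy as np
from rig import status
from scipy.spatial.transform import Rotation as R
s=status.sense(); q=s["ee_rot"]; r=R.from_quat([*q[1:],q[0]]); M=r.as_matrix()
print("t %.2f"%s["time_s"],"pos",s["eef_pos"].round(1),"yaw %.2f"%np.degrees(np.arctan2(M[1,0],M[0,0])),"w %.3f"%s["grip_width"],"gf %.1f"%s["grip_force"],"F",s["force"].round(1),"j",s["joints"].round(2))
if len(sys.argv)>4:
    x,y,z,yw=map(float,sys.argv[1:5]); T=R.from_euler("z",yw,degrees=True)*R.from_euler("x",180,degrees=True)
    print("shift",(M.T@(np.array([x,y,z])-s["eef_pos"])/100).round(3),"turn",((r.inv()*T).as_rotvec(degrees=True)/45).round(3))
E
python3 - <<'E'
from meas import *
p=np.load("top0.npz"); P=cloud("top",p["d"]); hsv=cv2.cvtColor(p["p"],cv2.COLOR_RGB2HSV); z=P[:,:,2]
m=np.zeros((400,640),bool); m[250:300,255:305]=1; m&=(z>36)
c,_=cv2.findContours(m.astype(np.uint8),0,cv2.CHAIN_APPROX_NONE); c=max(c,key=cv2.contourArea).reshape(-1,2)
W=on_plane("top",c,45.)[:,:2]; h=cv2.convexHull(W.astype(np.float32)).reshape(-1,2)
a=np.radians(np.arange(0,180,2)); w=[np.ptp(h@[np.cos(t),np.sin(t)]) for t in a]
w=np.array(w); f=w[:30]+w[30:60]+w[60:]; print("nut flat dir deg",np.degrees(a[f.argmin()]),"fold",(f/3).round(1)[::3])
for k,(u,v),lo,hi in (("orange",(312,182),5,20),("red",(237,197),170,180),("turq",(377,210),80,100)):
    m=np.zeros((400,640),bool); m[v-25:v+26,u-22:u+23]=1; m&=(hsv[:,:,1]>100)&(z>25)
    Q=P[m]; print(k,np.nanmedian(Q,0).round(),np.nanmin(Q,0).round(),np.nanmax(Q,0).round())
print("wrench ring",on_plane("top",[(258,158)],5), "tub near edge",on_plane("top",[(303,158),(350,158)],0))
E
python3 -m crank '[[0.4,-0.3,0.2,0,0,0.19,0.3],[0.81,-0.585,0.4,0,0,0.386,0.3],[0.81,-0.585,0.4,0,0,0.386,0.3],[0.81,-0.585,0.4,0,0,0.386,0.3]]' 60
python3 go.py 440.5 -113.3 260 0
```

```text
nut flat dir deg 18.0 fold [38.1 37.4 36.3 35.3 36.1 36.8 37.7 38.4 38.7 38.6]
orange [672.  14.  42.] [648.  -9.  25.] [698.  38.  50.]
red [629. 210.  42.] [605. 183.  26.] [654. 233.  52.]
turq [ 597. -152.   78.] [ 582. -170.   25.] [ 619. -135.   85.]
wrench ring [[742.80923277 159.94155126   5.        ]] tub near edge [[746.8161589   38.90546954   0.        ]
 [749.76583246 -87.91572088   0.        ]]
time_s: 0.5
eef_pos: [217.1, -420.4, 364.4]
ee_rot: [-0.0, 1.0, 0.001, -0.0]
force: [-0.9, -0.1, -0.6]
grip_width: 0.703
grip_force: 0.0
t 0.50 pos [ 217.1 -420.4  364.4] yaw 0.15 w 0.703 gf 0.0 F [-0.9 -0.1 -0.6] j [-1.34  0.24  1.71 -0.    1.2   0.23]
shift [ 2.243 -3.064  1.046] turn [-0.001  0.     0.003]
```

```bash
python3 -m crank '[[0.37,-0.5,0.15,0,0,0,0.3],[0.75,-1,0.3,0,0,0,0.3],[0.75,-1,0.3,0,0,0,0.3],[0.75,-1,0.3,0,0,0,0.3]]' >/dev/null
python3 -m crank '[[0.37,-0.5,0.15,0,0,0,0.3],[0.75,-1,0.3,0,0,0,0.3],[0.75,-1,0.3,0,0,0,0.3],[0.75,-1,0.3,0,0,0,0.3]]' >/dev/null
python3 -m crank '[[0.37,-0.5,0.2,0,0,0,0.3],[0.74,-1,0.45,0,0,0,0.3],[0.74,-1,0.45,0,0,0,0.3],[0.74,-1,0.45,0,0,0,0.3]]' >/dev/null
python3 go.py 440.5 -113.3 191 0
```

```text
t 1.70 pos [ 441.8 -120.8  258.9] yaw 0.15 w 0.702 gf 0.0 F [-0.3 -0.5  0.5] j [-0.52  0.35  1.87  0.    0.92  1.04]
shift [-0.012 -0.075  0.679] turn [-0.001  0.001  0.003]
```

Align, descend, grip the stem.

```bash
python3 -m crank '[[-0.01,-0.075,0,0,0,0,0.3],[-0.01,-0.075,0.3,0,0,0,0.3],[-0.01,-0.075,0.5,0,0,0,0.3],[-0.01,-0.075,0.68,0,0,0,0.3],[-0.01,-0.075,0.68,0,0,0,0.3],[-0.01,-0.075,0.68,0,0,0,0.9],[-0.01,-0.075,0.68,0,0,0,0.9],[-0.01,-0.075,0.68,0,0,0,0.9],[-0.01,-0.075,0.68,0,0,0,0.9],[-0.01,-0.075,0.68,0,0,0,0.9],[-0.01,-0.075,0.68,0,0,0,0.9],[-0.01,-0.075,0.68,0,0,0,0.9]]' 60
python3 -m crank '[[0,0,-0.3,0,0,0,0.9],[0,0,-0.6,0,0,0,0.9],[0,0,-0.6,0,0,0,0.9]]' 60
python3 go.py 428.6 -304.7 251 7.8
```

```text
time_s: 2.9
eef_pos: [439.8, -114.2, 193.0]
ee_rot: [0.001, 1.0, -0.0, 0.001]
force: [-3.1, -1.6, 7.1]
grip_width: 0.256
grip_force: 58.4
time_s: 3.2
eef_pos: [440.2, -114.1, 255.2]
ee_rot: [0.002, 1.0, -0.0, 0.003]
force: [0.4, 0.0, -2.3]
grip_width: 0.26
grip_force: 59.3
t 3.20 pos [ 440.2 -114.1  255.2] yaw -0.01 w 0.260 gf 59.3 F [ 0.4  0.  -2.3] j [-0.51  0.35  1.89 -0.    0.9   1.06]
shift [-0.116  1.906  0.048] turn [ 0.005 -0.008 -0.174]
```

```bash
python3 -m crank '[[-0.03,0.45,0,0,0,-0.08,0.9],[-0.06,0.95,0,0,0,-0.174,0.9],[-0.06,0.95,0,0,0,-0.174,0.9]]' >/dev/null
python3 go.py 428.6 -304.7 251 7.8
python3 -m crank '[[-0.02,0.5,0,0,0,0,0.9],[0.07,0.92,0,0,0,0,0.9],[0.07,0.92,0,0,0,0,0.9],[0.07,0.92,0,0,0,0,0.9]]' >/dev/null
python3 go.py 428.6 -304.7 198 7.8
```

```text
t 3.50 pos [ 433.  -213.1  251.5] yaw 7.69 w 0.257 gf 59.8 F [ 0.1  0.4 -2.5] j [-0.7   0.41  1.81 -0.    0.92  0.74]
shift [-0.166  0.902  0.007] turn [ 0.003 -0.001 -0.003]
t 3.90 pos [ 452.6 -299.1  250.6] yaw 7.75 w 0.256 gf 60.1 F [-0.5 -0.2 -3.3] j [-0.8   0.52  1.63  0.    1.    0.64]
shift [-0.245  0.024  0.527] turn [-0.002  0.001 -0.001]
```

```bash
python3 -m crank '[[-0.245,0.02,0,0,0,0,0.9],[-0.245,0.02,0.25,0,0,0,0.9],[-0.245,0.02,0.45,0,0,0,0.9],[-0.245,0.02,0.53,0,0,0,0.9],[-0.245,0.02,0.53,0,0,0,0.9]]'
python3 go.py 428.6 -304.7 198 7.8
```

```text
time_s: 4.4
eef_pos: [428.8, -303.2, 198.3]
ee_rot: [-0.001, 0.998, 0.069, -0.001]
force: [-0.3, -0.4, -1.9]
grip_width: 0.256
grip_force: 60.3
t 4.40 pos [ 428.8 -303.2  198.3] yaw 7.86 w 0.256 gf 60.3 F [-0.3 -0.4 -1.9] j [-0.84  0.57  1.71  0.    0.86  0.59]
shift [-0.004  0.014  0.003] turn [-0.002  0.001  0.001]
```

```bash
python3 -m crank '[[0,0.01,0.015,0,0,0,0.9],[0,0.01,0.015,0,0,0,0.9],[0,0.01,0.015,0,0,0,0.3],[0,0.01,0.015,0,0,0,0.3],[0,0.01,0.015,0,0,0,0.3],[0,0.01,0.015,0,0,0,0.3],[0,0.01,-0.3,0,0,0,0.3],[0,0.01,-0.6,0,0,0,0.3],[0,0,-1,0,0,0,0.3],[0,0,-1,0,0,0,0.3],[0,0,-1,0,0,0,0.3]]'
python3 go.py 645 -71.5 300 61
python3 - <<'E'
from meas import *
from rig import capture
p,d=capture("top"); s,_=capture("scene")
a=cv2.resize(p[210:320,360:480,::-1],(480,440)); b=cv2.resize(s[60:160,220:340,::-1],(480,400)); cv2.imwrite("pics/cap.png",cv2.resize(np.vstack([a,b]),(400,590)))
E
```

```text
time_s: 5.5
eef_pos: [428.9, -304.2, 299.1]
ee_rot: [0.001, 0.998, 0.068, 0.0]
force: [-0.0, 0.6, -1.2]
grip_width: 0.699
grip_force: 0.0
t 5.50 pos [ 428.9 -304.2  299.1] yaw 7.81 w 0.699 gf 0.0 F [-0.   0.6 -1.2] j [-0.84  0.42  1.64 -0.    1.08  0.59]
shift [ 2.457 -2.011 -0.01 ] turn [ 0.002 -0.    -1.182]
```

View pics/cap.png

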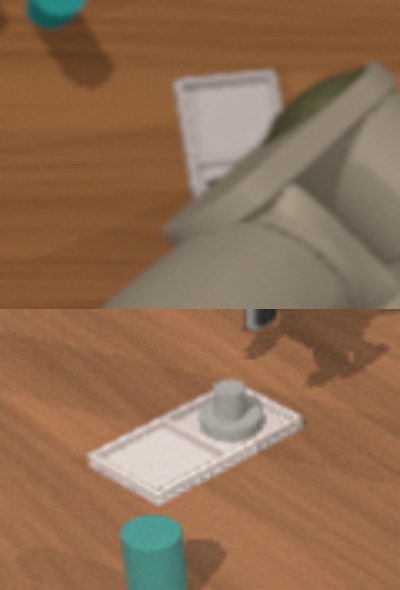

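The scene crop shows the cap standing in the near pocket of tray2, around (230,415), and released. Now the tall core, with the fingers turned away from the turquoise decoy.

```bash
python3 -m crank '[[0.4,-0.33,0,0,0,0,0.3],[0.82,-0.67,0,0,0,0,0.3],[0.82,-0.67,0,0,0,0,0.3]]' >/dev/null
python3 -m crank '[[0.4,-0.33,0,0,0,0,0.3],[0.82,-0.67,0,0,0,0,0.3],[0.82,-0.67,0,0,0,0,0.3]]' >/dev/null
python3 -m crank '[[0.4,-0.33,0,0,0,-0.19,0.2],[0.82,-0.67,0,0,0,-0.38,0.2],[0.82,-0.67,0,0,0,-0.57,0.2],[0.82,-0.67,0,0,0,-0.76,0.2],[0.82,-0.67,0,0,0,-0.95,0.2],[0.82,-0.67,0,0,0,-1,0.2],[0.82,-0.67,0,0,0,-1,0.2]]' >/dev/null
python3 go.py 645 -71.5 212 61
```

```text
t 6.90 pos [645.1 -72.4 297.4] yaw 52.78 w 0.801 gf 0.0 F [-0.2 -0.7 -0.1] j [-0.29  0.68  1.22 -0.    1.25  0.36]
shift [ 0.008 -0.004  0.854] turn [-0.003  0.001 -0.183]
```

```bash
python3 -m crank '[[0,0,0.1,0,0,-0.18,0.2],[0,0,0.4,0,0,-0.18,0.2],[0,0,0.7,0,0,-0.18,0.2],[0,0,0.85,0,0,-0.18,0.2],[0,0,0.85,0,0,-0.18,0.2],[0,0,0.85,0,0,-0.18,0.8],[0,0,0.85,0,0,-0.18,0.8],[0,0,0.85,0,0,-0.18,0.8],[0,0,0.85,0,0,-0.18,0.8],[0,0,0.85,0,0,-0.18,0.8],[0,0,0.85,0,0,-0.18,0.8]]' 60
python3 go.py
python3 -m crank '[[0,0,-0.4,0,0,0,0.8],[0,0,-0.8,0,0,0,0.8],[0,0,-1,0,0,0,0.8],[0,0,-1,0,0,0,0.8]]' 60
python3 go.py 502 -294.7 300 7.8
```

```text
time_s: 8.0
eef_pos: [645.6, -71.7, 215.4]
ee_rot: [0.001, 0.862, 0.507, 0.001]
force: [-1.8, 0.7, 6.7]
grip_width: 0.454
grip_force: 59.9
t 8.00 pos [645.6 -71.7 215.4] yaw 60.91 w 0.454 gf 59.9 F [-1.8  0.7  6.7] j [-0.29  0.77  1.29 -0.    1.08  0.22]
time_s: 8.4
eef_pos: [645.6, -71.7, 317.2]
ee_rot: [0.002, 0.862, 0.507, 0.002]
force: [0.1, 0.5, -3.3]
grip_width: 0.454
grip_force: 61.2
t 8.40 pos [645.6 -71.7 317.2] yaw 60.91 w 0.454 gf 61.2 F [ 0.1  0.5 -3.3] j [-0.29  0.66  1.2   0.    1.28  0.22]
shift [-2.647 -0.171  0.167] turn [ 0.006 -0.005  1.18 ]
```

```bash
python3 -m crank '[[-0.4,-0.03,0,0,0,0,0.8],[-0.88,-0.06,0,0,0,0,0.8],[-0.88,-0.06,0,0,0,0,0.8]]' >/dev/null
python3 -m crank '[[-0.4,-0.03,0,0,0,0,0.8],[-0.88,-0.06,0,0,0,0,0.8],[-0.88,-0.06,0,0,0,0,0.8]]' >/dev/null
python3 -m crank '[[-0.4,-0.03,0,0,0,0.19,0.8],[-0.88,-0.06,0,0,0,0.38,0.8],[-0.88,-0.06,0,0,0,0.57,0.8],[-0.88,-0.06,0,0,0,0.76,0.8],[-0.88,-0.06,0,0,0,0.95,0.8],[-0.88,-0.06,0,0,0,1,0.8],[-0.88,-0.06,0,0,0,1,0.8]]' >/dev/null
python3 go.py 502 -294.7 221 7.8
```

```text
t 9.70 pos [ 501.4 -293.1  312.3] yaw 15.92 w 0.455 gf 61.5 F [-0.4 -0.1 -1.2] j [-0.73  0.52  1.45  0.    1.18  0.56]
shift [0.002 0.019 0.913] turn [-0.002  0.001  0.18 ]
```

```bash
python3 -m crank '[[0,0.02,0.2,0,0,0.18,0.8],[0,0.02,0.5,0,0,0.18,0.8],[0,0.02,0.8,0,0,0.18,0.8],[0,0.02,0.92,0,0,0.18,0.8],[0,0.02,0.92,0,0,0.18,0.8],[0,0.02,0.92,0,0,0.18,0.8]]'
python3 -m crank '[[0,0,0.005,0,0,0,0.2],[0,0,0.005,0,0,0,0.2],[0,0,0.005,0,0,0,0.2],[0,0,0.005,0,0,0,0.2],[0,0,-0.3,0,0,0,0.2],[0,0,-0.6,0,0,0,0.2],[0,0,-1,0,0,0,0.2],[0,0,-1,0,0,0,0.2]]'
python3 go.py 434.7 88.5 260 -12
python3 - <<'E'
from meas import *
from rig import capture
s,_=capture("scene")
cv2.imwrite("pics/tall.png",cv2.resize(s[60:160,220:340,::-1],(480,400)))
E
```

```text
time_s: 10.3
eef_pos: [502.1, -295.4, 221.8]
ee_rot: [0.0, 0.998, 0.069, 0.0]
force: [0.6, -0.0, -1.8]
grip_width: 0.456
grip_force: 61.1
time_s: 11.1
eef_pos: [502.3, -295.9, 327.2]
ee_rot: [0.003, 0.998, 0.068, 0.003]
force: [-0.7, 0.6, -0.9]
grip_width: 0.798
grip_force: 0.0
t 11.10 pos [ 502.3 -295.9  327.2] yaw 7.82 w 0.798 gf 0.0 F [-0.7  0.6 -0.9] j [-0.73  0.5   1.43  0.    1.2   0.7 ]
shift [-0.151 -3.905  0.642] turn [ 0.008 -0.01   0.44 ]
```

View pics/tall.png

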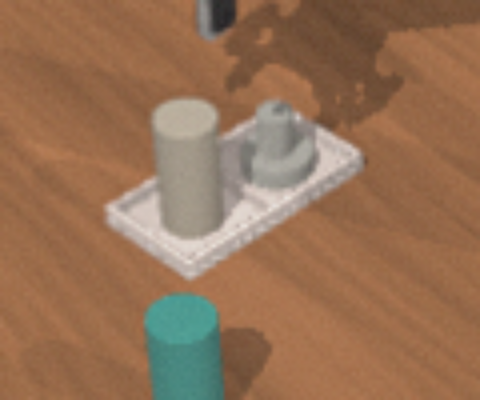

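The tall core stands in the far pocket of tray2 at (188,170) in the crop, and the cap is in the near one at (280,150). Next, the nut.

```bash
python3 -m crank '[[-0.02,-0.48,0,0,0,0,0.2],[-0.04,-0.97,0.1,0,0,0,0.2],[-0.04,-0.97,0.1,0,0,0,0.2]]' >/dev/null
python3 -m crank '[[-0.02,-0.48,0,0,0,0,0.2],[-0.04,-0.97,0.1,0,0,0,0.2],[-0.04,-0.97,0.1,0,0,0,0.2]]' >/dev/null
python3 -m crank '[[-0.02,-0.48,0,0,0,0,0.2],[-0.04,-0.97,0.2,0,0,0,0.2],[-0.04,-0.97,0.2,0,0,0,0.2]]' >/dev/null
python3 -m crank '[[-0.02,-0.48,0.1,0,0,0.19,0.2],[-0.04,-0.97,0.2,0,0,0.38,0.2],[-0.04,-0.97,0.2,0,0,0.44,0.2],[-0.04,-0.97,0.2,0,0,0.44,0.2]]' >/dev/null
python3 go.py 434.7 88.5 184 -12
```

```text
t 12.45 pos [433.1  87.4 261. ] yaw -11.92 w 0.797 gf 0.0 F [ 0.4 -0.6 -0. ] j [-0.07  0.32  1.92 -0.    0.91  1.71]
shift [ 0.014 -0.014  0.77 ] turn [0.    0.002 0.002]
```

```bash
python3 -m crank '[[0.015,-0.015,0.1,0,0,0,0.2],[0.015,-0.015,0.4,0,0,0,0.2],[0.015,-0.015,0.7,0,0,0,0.2],[0.015,-0.015,0.77,0,0,0,0.2],[0.015,-0.015,0.77,0,0,0,0.2],[0.015,-0.015,0.77,0,0,0,0.8],[0.015,-0.015,0.77,0,0,0,0.8],[0.015,-0.015,0.77,0,0,0,0.8],[0.015,-0.015,0.77,0,0,0,0.8],[0.015,-0.015,0.77,0,0,0,0.8],[0.015,-0.015,0.77,0,0,0,0.8]]' 60
python3 -m crank '[[0,0,-0.3,0,0,0,0.8],[0,0,-0.6,0,0,0,0.8],[0,0,-0.6,0,0,0,0.8]]' 60
python3 go.py 432 305 240 0
```

```text
time_s: 13.55
eef_pos: [435.5, 87.8, 186.0]
ee_rot: [0.0, 0.995, -0.104, 0.001]
force: [-0.4, -0.5, 5.6]
grip_width: 0.411
grip_force: 60.6
time_s: 13.85
eef_pos: [435.7, 87.9, 248.1]
ee_rot: [-0.0, 0.995, -0.104, 0.004]
force: [-0.1, -0.2, -2.5]
grip_width: 0.413
grip_force: 61.4
t 13.85 pos [435.7  87.9 248.1] yaw -11.97 w 0.413 gf 61.4 F [-0.1 -0.2 -2.5] j [-0.07  0.34  1.92 -0.    0.87  1.71]
shift [-0.487 -2.116  0.08 ] turn [-0.    -0.009 -0.266]
```

```bash
python3 -m crank '[[-0.08,-0.35,0,0,0,0,0.8],[-0.16,-0.7,0,0,0,0,0.8],[-0.16,-0.7,0,0,0,0,0.8]]' >/dev/null
python3 -m crank '[[-0.08,-0.35,0,0,0,0,0.8],[-0.16,-0.7,0,0,0,0,0.8],[-0.16,-0.7,0,0,0,0,0.8]]' >/dev/null
python3 -m crank '[[-0.08,-0.35,0,0,0,-0.13,0.8],[-0.16,-0.7,0,0,0,-0.266,0.8],[-0.16,-0.7,0,0,0,-0.266,0.8]]' >/dev/null
python3 go.py 432 305 191 0
```

```text
t 14.75 pos [431.3 305.3 244.2] yaw 0.30 w 0.413 gf 62.1 F [-1.  -0.6 -3.2] j [0.39 0.5  1.68 0.   0.96 1.96]
shift [0.007 0.003 0.532] turn [-0.001 -0.     0.007]
```

```bash
python3 -m crank '[[0.01,0,0.2,0,0,0,0.8],[0.01,0,0.45,0,0,0,0.8],[0.01,0,0.53,0,0,0,0.8],[0.01,0,0.53,0,0,0,0.8],[0.01,0,0.53,0,0,0,0.8]]'
python3 -m crank '[[0,0,0.005,0,0,0,0.2],[0,0,0.005,0,0,0,0.2],[0,0,0.005,0,0,0,0.2],[0,0,0.005,0,0,0,0.2],[0,0,-0.3,0,0,0,0.2],[0,0,-0.7,0,0,0,0.2],[0,0,-0.7,0,0,0,0.2]]'
python3 go.py 562.3 23 260 0
```

```text
time_s: 15.25
eef_pos: [432.9, 302.6, 191.9]
ee_rot: [0.0, 1.0, -0.001, 0.0]
force: [0.4, -0.1, -3.7]
grip_width: 0.418
grip_force: 62.2
time_s: 15.95
eef_pos: [433.6, 303.7, 266.3]
ee_rot: [-0.002, 1.0, -0.0, 0.004]
force: [0.9, -0.1, -0.8]
grip_width: 0.805
grip_force: 0.0
t 15.95 pos [433.6 303.7 266.3] yaw -0.01 w 0.805 gf 0.0 F [ 0.9 -0.1 -0.8] j [0.39 0.47 1.66 0.   1.   1.96]
shift [1.287 2.807 0.064] turn [-0.004 -0.01  -0.   ]
```

```bash
python3 -m crank '[[0.2,0.47,0,0,0,0,0.2],[0.43,0.94,0,0,0,0,0.2],[0.43,0.94,0,0,0,0,0.2]]' >/dev/null
python3 -m crank '[[0.2,0.47,0,0,0,0,0.2],[0.43,0.94,0,0,0,0,0.2],[0.43,0.94,0,0,0,0,0.2]]' >/dev/null
python3 -m crank '[[0.2,0.47,0,0,0,0,0.2],[0.43,0.94,0,0,0,0,0.2],[0.43,0.94,0,0,0,0,0.2],[0.43,0.94,0,0,0,0,0.2]]' >/dev/null
python3 go.py 562.3 23 184 0
```

```text
t 16.95 pos [561.6  21.  261. ] yaw -0.10 w 0.805 gf 0.0 F [-0.4  0.8 -0.3] j [-0.17  0.54  1.56  0.    1.04  1.4 ]
shift [ 0.008 -0.019  0.77 ] turn [-0.001  0.001 -0.002]
```

```bash
python3 -m crank '[[0.01,-0.02,0.1,0,0,0,0.2],[0.01,-0.02,0.4,0,0,0,0.2],[0.01,-0.02,0.7,0,0,0,0.2],[0.01,-0.02,0.77,0,0,0,0.2],[0.01,-0.02,0.77,0,0,0,0.2],[0.01,-0.02,0.77,0,0,0,0.8],[0.01,-0.02,0.77,0,0,0,0.8],[0.01,-0.02,0.77,0,0,0,0.8],[0.01,-0.02,0.77,0,0,0,0.8],[0.01,-0.02,0.77,0,0,0,0.8],[0.01,-0.02,0.77,0,0,0,0.8]]' 60
python3 -m crank '[[0,0,-0.4,0,0,0,0.8],[0,0,-0.8,0,0,0,0.8],[0,0,-0.8,0,0,0,0.8]]' 60
python3 go.py 506.2 305 260 0
```

```text
time_s: 18.05
eef_pos: [563.0, 23.3, 186.3]
ee_rot: [0.0, 1.0, -0.0, 0.001]
force: [-0.5, 1.3, 6.3]
grip_width: 0.45
grip_force: 60.2
time_s: 18.35
eef_pos: [563.5, 23.1, 270.4]
ee_rot: [0.001, 1.0, -0.0, 0.005]
force: [0.5, 0.4, -1.0]
grip_width: 0.45
grip_force: 60.7
t 18.35 pos [563.5  23.1 270.4] yaw -0.01 w 0.450 gf 60.7 F [ 0.5  0.4 -1. ] j [-0.17  0.53  1.55  0.    1.05  1.4 ]
shift [-0.575 -2.819  0.093] turn [ 0.002 -0.013 -0.   ]
```

```bash
python3 -m crank '[[-0.1,-0.47,0,0,0,0,0.8],[-0.19,-0.94,0,0,0,0,0.8],[-0.19,-0.94,0,0,0,0,0.8]]' >/dev/null
python3 -m crank '[[-0.1,-0.47,0,0,0,0,0.8],[-0.19,-0.94,0,0,0,0,0.8],[-0.19,-0.94,0,0,0,0,0.8]]' >/dev/null
python3 -m crank '[[-0.1,-0.47,0,0,0,0,0.8],[-0.19,-0.94,0,0,0,0,0.8],[-0.19,-0.94,0,0,0,0,0.8],[-0.19,-0.94,0,0,0,0,0.8]]' >/dev/null
python3 go.py 506.2 305 191 0
```

```text
t 19.35 pos [505.5 305.4 264.3] yaw 0.06 w 0.452 gf 61.2 F [-0.6 -0.9 -0.9] j [ 0.35  0.59  1.46 -0.    1.09  1.92]
shift [0.007 0.004 0.733] turn [0.001 0.    0.001]
```

```bash
python3 -m crank '[[0.01,0,0.3,0,0,0,0.8],[0.01,0,0.6,0,0,0,0.8],[0.01,0,0.73,0,0,0,0.8],[0.01,0,0.73,0,0,0,0.8],[0.01,0,0.73,0,0,0,0.8]]'
python3 -m crank '[[0,0,0.005,0,0,0,0.2],[0,0,0.005,0,0,0,0.2],[0,0,0.005,0,0,0,0.2],[0,0,0.005,0,0,0,0.2],[0,0,-0.3,0,0,0,0.2],[0,0,-0.8,0,0,0,0.2],[0,0,-0.8,0,0,0,0.2]]'
python3 go.py 654 109.3 270 90
python3 - <<'E'
from meas import *
from rig import capture
s,_=capture("scene")
cv2.imwrite("pics/t3.png",cv2.resize(s[210:350,360:540,::-1],(540,420)))
E
```

```text
time_s: 19.85
eef_pos: [507.3, 304.3, 192.1]
ee_rot: [-0.0, 1.0, -0.001, 0.0]
force: [0.2, -0.2, 0.3]
grip_width: 0.455
grip_force: 62.7
time_s: 20.55
eef_pos: [507.7, 305.7, 278.0]
ee_rot: [-0.002, 1.0, -0.0, 0.005]
force: [0.6, 1.1, -0.3]
grip_width: 0.798
grip_force: 0.0
t 20.55 pos [507.7 305.7 278. ] yaw -0.01 w 0.798 gf 0.0 F [ 0.6  1.1 -0.3] j [0.34 0.58 1.45 0.   1.11 1.92]
shift [1.462 1.964 0.088] turn [ 0.007 -0.014 -2.   ]
```

View pics/t3.png

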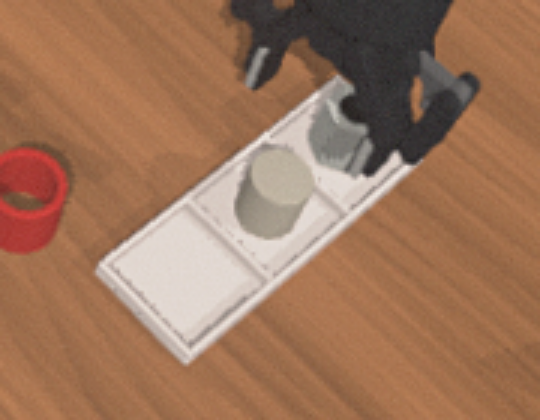

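The short core stands in the middle pocket at (272,190) and the nut sits in the near pocket at (345,130), partly behind the gripper. Last part is the sleeve.

```bash
python3 -m crank '[[0.36,0.48,0,0,0,0,0.15],[0.73,0.97,0,0,0,0,0.15],[0.73,0.97,0,0,0,0,0.15],[0.73,0.97,0,0,0,0,0.15]]' >/dev/null
python3 -m crank '[[0.36,0.48,0,0,0,-0.19,0.15],[0.73,0.97,0,0,0,-0.38,0.15],[0.73,0.97,0,0,0,-0.57,0.15],[0.73,0.97,0,0,0,-0.76,0.15],[0.73,0.97,0,0,0,-0.95,0.15],[0.73,0.97,0,0,0,-1,0.15]]' >/dev/null
python3 -m crank '[[0,0,0,0,0,-0.19,0.15],[0,0,0,0,0,-0.38,0.15],[0,0,0,0,0,-0.57,0.15],[0,0,0,0,0,-0.76,0.15],[0,0,0,0,0,-0.95,0.15],[0,0,0,0,0,-1,0.15],[0,0,0,0,0,-1,0.15]]' >/dev/null
python3 go.py 654 109.3 184 90
```

```text
t 22.30 pos [652.1 112.4 270.8] yaw 90.06 w 0.848 gf 0.0 F [-0.   0.8 -0.4] j [-0.01  0.73  1.2   0.    1.22 -0.01]
shift [-0.031  0.021  0.868] turn [-0.002 -0.     0.001]
```

```bash
python3 -m crank '[[-0.03,0.02,0.1,0,0,0,0.15],[-0.03,0.02,0.4,0,0,0,0.15],[-0.03,0.02,0.7,0,0,0,0.15],[-0.03,0.02,0.87,0,0,0,0.15],[-0.03,0.02,0.87,0,0,0,0.15],[-0.03,0.02,0.87,0,0,0,0.8],[-0.03,0.02,0.87,0,0,0,0.8],[-0.03,0.02,0.87,0,0,0,0.8],[-0.03,0.02,0.87,0,0,0,0.8],[-0.03,0.02,0.87,0,0,0,0.8]]' 60
python3 -m crank '[[0,0,-0.4,0,0,0,0.8],[0,0,-0.8,0,0,0,0.8],[0,0,-0.8,0,0,0,0.8]]' 60
python3 go.py 580.2 305 262 90
```

```text
time_s: 23.3
eef_pos: [655.1, 108.2, 186.6]
ee_rot: [0.001, 0.707, 0.707, 0.001]
force: [-0.1, -0.1, 6.5]
grip_width: 0.568
grip_force: 63.0
time_s: 23.6
eef_pos: [655.5, 108.2, 271.1]
ee_rot: [0.004, 0.707, 0.707, 0.004]
force: [1.0, -0.5, -2.9]
grip_width: 0.574
grip_force: 64.0
t 23.60 pos [655.5 108.2 271.1] yaw 89.98 w 0.574 gf 64.0 F [ 1.  -0.5 -2.9] j [-0.01  0.73  1.19 -0.    1.21 -0.01]
shift [ 1.967 -0.754  0.083] turn [ 0.014  0.    -0.   ]
```

```bash
python3 -m crank '[[0.49,-0.18,0,0,0,0,0.8],[0.98,-0.37,0,0,0,0,0.8],[0.98,-0.37,0,0,0,0,0.8],[0.98,-0.37,0,0,0,0,0.8]]' >/dev/null
python3 -m crank '[[0.49,-0.18,0,0,0,0.19,0.8],[0.98,-0.37,0,0,0,0.38,0.8],[0.98,-0.37,0,0,0,0.57,0.8],[0.98,-0.37,0,0,0,0.76,0.8],[0.98,-0.37,0,0,0,0.95,0.8],[0.98,-0.37,0,0,0,1,0.8]]' >/dev/null
python3 -m crank '[[0,0,0,0,0,0.19,0.8],[0,0,0,0,0,0.38,0.8],[0,0,0,0,0,0.57,0.8],[0,0,0,0,0,0.76,0.8],[0,0,0,0,0,0.95,0.8],[0,0,0,0,0,1,0.8],[0,0,0,0,0,1,0.8]]' >/dev/null
python3 go.py 580.2 305 191.5 0
```

```text
t 25.30 pos [581.4 302.9 264.2] yaw -0.12 w 0.574 gf 63.8 F [-0.5 -0.1 -3.2] j [ 0.3   0.72  1.23 -0.    1.19  1.88]
shift [-0.011 -0.021  0.727] turn [ 0.001  0.001 -0.003]
```

```bash
python3 -m crank '[[-0.01,-0.02,0.3,0,0,0,0.8],[-0.01,-0.02,0.6,0,0,0,0.8],[-0.01,-0.02,0.73,0,0,0,0.8],[-0.01,-0.02,0.73,0,0,0,0.8],[-0.01,-0.02,0.73,0,0,0,0.8]]'
python3 -m crank '[[0,0,0.005,0,0,0,0.1],[0,0,0.005,0,0,0,0.1],[0,0,0.005,0,0,0,0.1],[0,0,0.005,0,0,0,0.1],[0,0,-0.3,0,0,0,0.1],[0,0,-0.8,0,0,0,0.1],[0,0,-1,0,0,0,0.1],[0,0,-1,0,0,0,0.1]]'
python3 -m crank '[[-0.3,0.47,-0.3,0,0,0,0.2],[-0.8,0.9,-0.6,0,0,0,0.2],[-0.8,0.9,-0.6,0,0,0,0.2]]' >/dev/null
python3 -m crank '[[-0.3,0.47,0,0,0,0,0.2],[-0.8,0.9,0,0,0,0,0.2],[-0.8,0.9,0,0,0,0,0.2]]' >/dev/null
python3 -m crank '[[-0.1,0.47,0,0,0,0,0.2],[-0.2,0.9,0,0,0,0,0.2],[-0.2,0.9,0,0,0,0,0.2],[-0.2,0.9,0,0,0,0,0.2],[-0.2,0.9,0,0,0,0,0.2]]'
cat > check.py <<'E'
from meas import *
from rig import capture
I={n:capture(n) for n in CI}
T={"tall":(80,4,(502,-294.7)),"cap":(45,4,(428.6,-304.7)),"nut":(45,4,(432,305)),"short":(45,4,(506.2,305)),"sleeve":(45,4,(580.2,305))}
for n,(p,d) in I.items():
    cv2.imwrite(f"pics/{n}_f.png",p[:,:,::-1]); P=cloud(n,d).reshape(-1,3)
    for k,(h,f,c) in T.items():
        Q=P[(np.hypot(*(P[:,:2]-c).T)<34)&(P[:,2]>h+f-6)]
        print(n,k,len(Q),(cv2.minEnclosingCircle(Q[:,:2].astype(np.float32))[0]-np.array(c)).round(1) if len(Q) else "", "z %.1f"%np.median(Q[:,2]) if len(Q) else "")
E
python3 check.py
```

```text
time_s: 25.8
eef_pos: [580.1, 305.7, 192.0]
ee_rot: [-0.0, 1.0, -0.0, 0.0]
force: [0.0, 0.2, -3.0]
grip_width: 0.571
grip_force: 65.5
time_s: 26.6
eef_pos: [580.0, 306.4, 295.7]
ee_rot: [-0.001, 1.0, -0.0, 0.003]
force: [-0.0, 0.5, 0.5]
grip_width: 0.896
grip_force: 0.0
time_s: 27.7
eef_pos: [399.7, 36.9, 351.3]
ee_rot: [-0.0, 1.0, 0.0, -0.0]
force: [0.9, -0.2, -0.6]
grip_width: 0.8
grip_force: 0.0
scene tall 155 [1.8 0.5] z 84.5
scene cap 60 [ 3.1 -0.6] z 48.9
scene nut 298 [-0.1 -2.9] z 49.8
scene short 336 [-0.2 -0.3] z 49.7
scene sleeve 313 [0.9 1.2] z 48.9
top tall 203 [ 0.6 -0.1] z 82.8
top cap 64 [2.2 0.3] z 47.7
top nut 190 [ 0.5 -1.7] z 48.5
top short 196 [-0.4 -2. ] z 47.9
top sleeve 127 [0.7 1. ] z 47.7
```

View pics/scene_f.png

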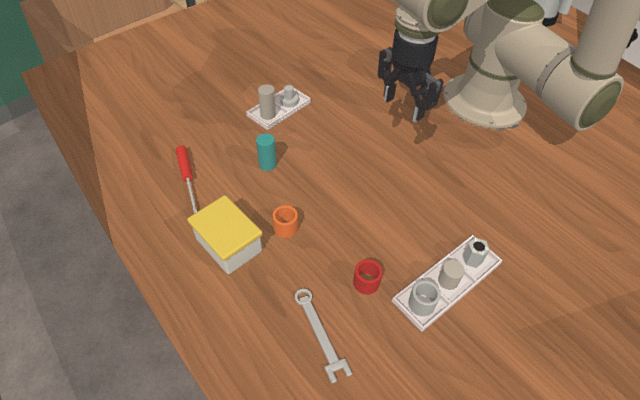

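View pics/top_f.png

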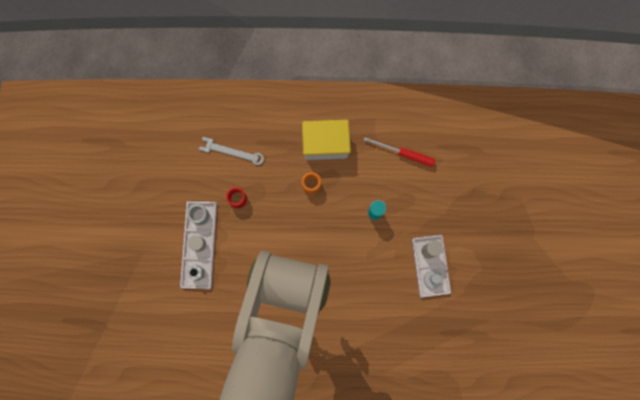

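Both pictures show all five parts upright in their pockets, within about 3 mm of the pocket centres. In the scene view tray2 holds the tall core (267,102) and cap (289,97), and tray3 holds the sleeve (424,296), short core (451,273) and nut (477,252). The tub, wrench and screwdriver haven't moved, and the gripper is clear.

```bash
python3 -c "
from rig import ticket
print(ticket.finish_job())"
```

```text
the job is handed in; nothing more can be done
None
```

I handed the job in at about 28 s: in the last check all five parts stood upright and released within about 3 mm of their pocket centres, and the tub, wrench and screwdriver were untouched; no verdict was returned.

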